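# Feel for the hidden battery-tray catch of the pasta drive

## Robot

A 6-joint arm with a two-finger parallel gripper is mounted at the origin on the work surface. World frame = base frame: x ahead of the robot, y to its left, z up, the work surface at z = 0. Lengths are in m, angles in rad, forces in N, time in s.
With the tool pointing down it reaches from about 0.225 to 0.875 m from the base axis. Payload 3.4 kg.
Tool frame: the origin (TCP) lies midway between the tips of the shut fingers; the grasp point (between the pads) lies 19 mm behind it; y points along the fingers, z is the direction in which the jaws open and shut, and the axes are right-handed (so a half turn about y gives the same grasp; the last joint's range is limited). The gripper opens to 85 mm and grips with 20 to 120 N. Pads are 22 mm wide; open, the fingers measure 114 mm over their backs; the gripper's body (76 mm by 85 mm) begins 54 mm behind the grasp point. The pads swing forward as they close: fully open they stand 13 mm farther back than shut.
Start: joints at [-1.402, 0.276, 1.505, -0, 1.361, -0.121], TCP at [0.164, -0.551, 0.231] pointing down, gripper open.
Joint ranges: [-2.89, 2.89], [-0.75, 2.08], [0.22, 2.7], [-1.18, 4.32], [0.11, 2.71], [-2.7, 2.7]. Speed limits (rad/s): [2.57, 2.57, 3.14, 3.14, 3.14, 3.14].

## Interface

Orientations are given as a unit quaternion [x, y, z, w].
In Python, from plant import status, cams, order gives the robot as it stands.
- The arm moves only by the shell command python3 -m inch 'ROWS' [FORCE]. ROWS is JSON, a list of rows, each a list of 3 entries, a list of its own where there are three numbers: the turn, a rotation vector about the tool's x, y, z in degrees, then the shift along the tool's x, y, z in mm, then the finger opening in mm, from 0 to 85.4. In form: [[[rx, ry, rz], [dx, dy, dz], fingers], ...]. A call has 1 to 20 rows; each row is the pose to reach, as a shift and turn from the pose commanded when the call began, along the tool's axes at that moment; what a row does not reach only later rows make up. A row lasts 1/12 s, in which the tool goes at most 41.7 mm and 7.16 degrees, less where a joint would pass 70% of its speed; a pose out of reach is approached as far as the arm can. A call with a gripper value outside its range is refused whole. The fingers move at their own pace and stop on an object; FORCE is the grip in N (left out, the last holds). Time passes only in rows, so rows that repeat a pose let the fingers close. It gives the time, the measured TCP pose, the force and the opening at its end, in the units of the state.
- status.get_obs(): the state, without advancing time (a new reading comes with each control period).
- cams.get_image(name): name is "scene" or "side" or "wrist"; returns a dict with "img" (384x512x3 uint8, blue, green, red), "fx", "fy", "cx", "cy" (pixels), "xyz" and "rotation" of the camera in the world. Camera axes: x right, y down, z forward; pixel columns grow to the right and rows downward; lengths in m; the calibration is good to about 2 mm. The wrist camera is an equidistant fisheye: a pixel r from the principal point sees the ray r / f radians off the axis. A picture is of the moment at which its call begins. There is no depth.
- order.close_job(): hands the job in, once; it reports no verdict.
The state is a dict: "clock": time; "qpos": joint angles; "joint_vel": joint speeds; "tau": joint torques, N m; "tcp_pos": TCP position; "orientation": TCP orientation; "contact_force": force on the tool from outside, world axes, zero at the start; "wrist_torque": the same for the moment, N m; "width": finger opening in m.
Only numpy, scipy, OpenCV 4.12 (cv2) and the standard library are available. Lean on these libraries where they do the work, as an engineer would, in place of code of your own. Each camera call takes 0.05 s, during which the arm holds its last target.

## Task

The low metal box on the oak table is the pasta machine's cordless drive unit, and its battery tray is shut behind a concealed catch: of the six identical square plates sunk just below its flat top, only one gives when pressed. Feel across the plates with the fingertips, pressing gently, and push the one that gives fully in so that the tray springs out of the front; then let the plate come back up and take the hand away. Let the spring do the work without touching the tray, and do not lift or shift the kitchen things standing on and around the box.

Things in the scene. Friction and masses are not known exactly. Their poses are not given: they have to be found in the camera images.
- unit: Low box fixed to the table, grey sides, flat bare aluminium top, 190 (x) x 200 (y) x 90 mm high. Origin: centre of its underside; own x runs from its front (tray side, facing the robot) to its back, y to the left seen from the robot, z up; yaw up to 0.3 rad. Its rear ledge (x 32 to 95 mm) carries two loose things. A 44 mm round drive coupling sticks out 11 mm on the +y side.
- top_centre (a point): Point on the flat top, 90 mm above the table, midway between the six square plates; axes as the unit's. Plate centres from here: x = -27 and +27 mm, y = -54, 0 and +54 mm (unit frame x = -45 and +9 mm). Plates are bare aluminium, 42.5 mm square in 45 mm openings, face 1.5 mm below the top (88.5 mm above the table). Five are stiff (6 N/mm); the live one is in a random place.
- catch (a joint): Depth the live plate is pressed straight down, in m: 0 at rest, 0.005 at its stop. Sprung: begins to move at about 2 N, needs about 4 N at 0.0034, where the tray is freed, and about 5 N at the stop. It springs back up when released. Where it is, is not told.
- tray: Black battery tray in the lower part of the unit's front face: front panel 132 mm wide (y), 44 mm high, 8 mm thick. Origin at table level under the middle of the front panel; axes as the unit's. Shut, it lies at unit x = -95 mm; freed, its spring pushes it 35 mm straight out, to x = -130 mm, in about 0.3 s and keeps it there. A bolt holds it until the live plate is pressed about 3.4 mm.
- jar: Small lidded glass jar, 38 mm across, 50 mm high, loose on the unit's rear ledge at its left. Origin at the centre of its underside.
- cutter: Steel ring biscuit cutter, 48 mm across, 28 mm high, loose on the unit's rear ledge at its right. Origin at the centre of its underside.
- pin_centre (a point): Middle of the beech rolling pin (50 mm thick, 464 mm long), which lies along y behind the unit; 25 mm above the table.
- colander: White enamel colander, 224 mm across, 94 mm high, with two side handles, standing to the left. Origin at the centre of its underside.
- acrylic_box: Clear open storage box, 160 x 120 x 85 mm, to the right. Origin at the centre of its underside.
- brush: Grey silicone pastry brush, about 190 mm long, 14 mm high, lying roughly along x at the right front. Origin on its underside, near its head.
- scraper: Steel dough scraper with a beech handle, about 90 x 140 mm, 20 mm high, lying at the left back, blade edge folded down. Origin under the middle of the blade.

How it is judged:
By the outcome, as a careful person would: the job done as asked, in the order asked, and still so for the second after the job is handed in, with the robot touching nothing.
It also fails if it takes over 51 s, if anything falls off the work surface, if the arm or the gripper's body presses on something with over 40 N, if the wrist force passes 120 N, or if a joint passes its speed limit or range.

## Working session

There is one attempt and no reset: what is moved stays moved. The work goes in short steps, Python scripts to look and compute and a shell command to move; the robot and the scene stay as the last step left them, time stands still between calls to the robot, and variables do not carry over. Pictures are saved under pics/ and viewed, and the job is handed in when it is done.

```bash
ls; mkdir -p pics; python3 - <<'E'
from plant import status,cams
import cv2
print(status.get_obs())
for n in ("scene","side","wrist"):
    d=cams.get_image(n); cv2.imwrite(f"pics/{n}0.png",d["img"]); print(n,d["fx"],d["fy"],d["cx"],d["cy"],d["xyz"],d["rotation"])
E
```

```text
pics
{'clock': 0.0, 'qpos': array([-1.40197073e+00,  2.76610066e-01,  1.50610692e+00,  1.19035178e-05,
        1.36071745e+00, -1.20947428e-01]), 'joint_vel': array([ 1.73427924e-03, -4.41555398e-04, -3.90498887e-05,  9.64149078e-04,
       -3.17411536e-04, -1.05656303e-03]), 'tau': array([-3.50096871e-04, -4.16777837e+01, -2.45807630e+01, -1.67265230e-04,
        1.11022219e-02, -5.68132293e-06]), 'tcp_pos': array([ 0.16423739, -0.55050304,  0.23044157]), 'orientation': array([-0.10210273,  0.70034884, -0.69904668,  0.10207978]), 'contact_force': array([ 0.48490143, -0.39908595, -0.7689762 ]), 'wrist_torque': array([0.03531893, 0.01871794, 0.00378099]), 'width': 0.08561654705419629}
scene 386.1853920699986 386.1853920699986 258.3458829384227 195.0566681154655 [ 1.12114671 -0.60245716  0.78150925] [ 0.83680814  0.34555554 -0.15497046 -0.39538293]
side 398.77332696591185 398.77332696591185 252.52996845948314 194.75754124720345 [-0.03986065  0.80498801  0.96514324] [-0.29415279  0.86077697 -0.39550446  0.12693841]
wrist 297.3186396354542 297.3186396354542 250.60048545335252 191.7887438948638 [ 0.24017103 -0.52806467  0.37334567] [ 0.79237288 -0.59002395 -0.09330608  0.12373739]
```

View pics/scene0.png

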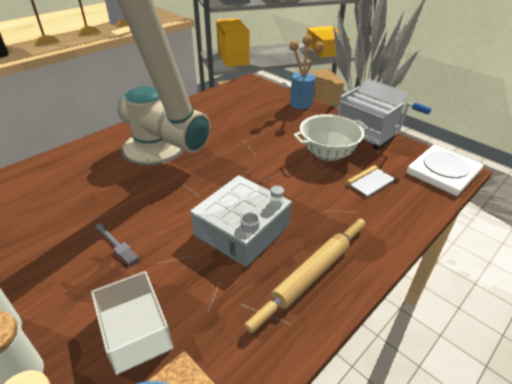

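View pics/side0.png

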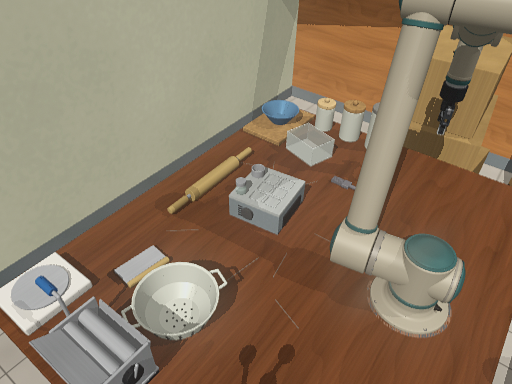

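View pics/wrist0.png

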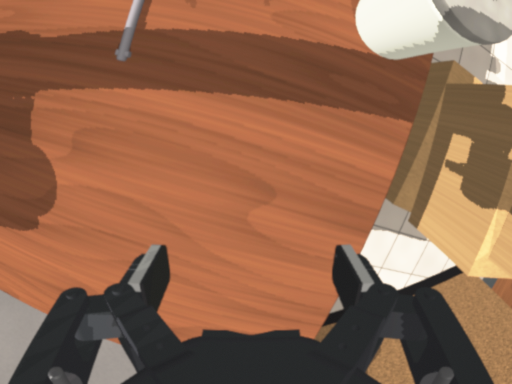

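```bash
python3 - <<'E'
import cv2
a=cv2.imread("pics/scene0.png")[165:275,180:305]; cv2.imwrite("pics/sc.png",cv2.resize(a,None,fx=6,fy=5.4,interpolation=cv2.INTER_CUBIC) if 0 else cv2.resize(a,None,fx=5,fy=5,interpolation=cv2.INTER_CUBIC))
a=cv2.imread("pics/side0.png")[155:240,220:315]; cv2.imwrite("pics/sd.png",cv2.resize(a,None,fx=7,fy=7,interpolation=cv2.INTER_CUBIC))
E
```

```text
(no output)
```

View pics/sc.png

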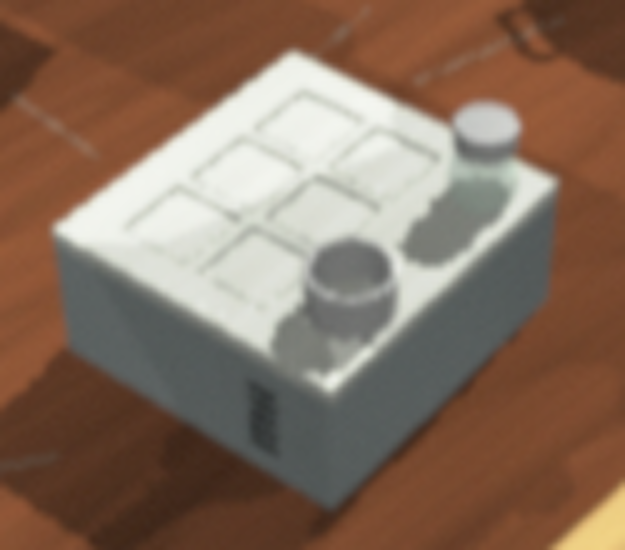

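View pics/sd.png

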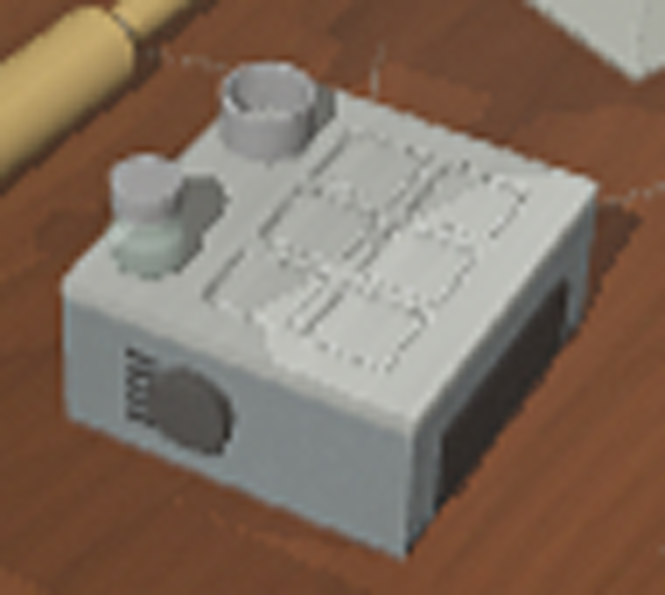

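```bash
cat > h.py <<'E'
import numpy as np, cv2
from scipy.spatial.transform import Rotation as R
from scipy.optimize import least_squares
C={"scene":(386.185,258.346,195.057,[1.12114671,-0.60245716,0.78150925],[0.83680814,0.34555554,-0.15497046,-0.39538293]),
"side":(398.773,252.530,194.758,[-0.03986065,0.80498801,0.96514324],[-0.29415279,0.86077697,-0.39550446,0.12693841])}
def proj(n,P):
    f,cx,cy,t,q=C[n]; p=R.from_quat(q).inv().apply(np.atleast_2d(P)-t)
    return np.c_[cx+f*p[:,0]/p[:,2],cy+f*p[:,1]/p[:,2]]
def ray(n,uv,z):
    f,cx,cy,t,q=C[n]; d=R.from_quat(q).apply([(uv[0]-cx)/f,(uv[1]-cy)/f,1]); t=np.array(t)
    return t+d*(z-t[2])/d[2]
E
python3 - <<'E'
from h import *
sc=lambda u,v:((u+.5)/5-.5+180,(v+.5)/5-.5+165)
sd=lambda u,v:((u+.5)/7-.5+220,(v+.5)/7-.5+155)
a,b=.095,.1
obs=[("scene",(-a,b,.09),sc(293,50)),("scene",(-a,-b,.09),sc(55,230)),("scene",(a,-b,.09),sc(330,392)),("scene",(a,b,.09),sc(557,180)),
("scene",(a,-b,0),sc(330,508)),("scene",(-a,-b,0),sc(70,350)),
("side",(a,b,.09),sd(65,285)),("side",(-a,b,.09),sd(412,420)),("side",(-a,-b,.09),sd(597,187)),("side",(-a,b,0),sd(405,555)),("side",(a,b,0),sd(68,415))]
def W(p,l): c,s=np.cos(p[2]),np.sin(p[2]); return np.array([p[0]+c*l[0]-s*l[1],p[1]+s*l[0]+c*l[1],l[2]])
def res(p): return np.concatenate([proj(n,W(p,l))[0]-uv for n,l,uv in obs])
for nm in (None,"scene","side"):
    f=lambda p:np.concatenate([proj(n,W(p,l))[0]-uv for n,l,uv in obs if nm in(None,n)])
    r=least_squares(f,[.5,0,0],loss="soft_l1"); print(nm,r.x,np.round(r.fun,1).reshape(-1,2).tolist())
r=least_squares(res,[.5,0,0],loss="soft_l1").x
for x in(-.045,.009):
  for y in(-.054,0,.054): print(x,y,W(r,(x,y,.0885)).round(4))
# jar/cutter tops
print("jar lid c",ray("scene",sc(487,118),.14),ray("side",sd(150,175),.14))
print("cutter rim c",ray("scene",sc(350,270),.118),ray("side",sd(268,92),.118))
print("base yaw",r[2])
E
```

```text
None [ 0.54449527 -0.06665922  0.12386882] [[0.0, 0.6], [-0.4, -0.2], [0.2, -0.2], [0.3, 0.3], [0.4, 0.6], [-0.2, -0.4], [-0.3, -0.6], [0.5, 0.4], [0.4, -0.2], [-0.0, 0.7], [-0.1, 0.3]]
scene [ 0.54400311 -0.06644205  0.12458196] [[-0.1, 0.5], [-0.5, -0.3], [0.2, -0.4], [0.2, 0.1], [0.4, 0.5], [-0.3, -0.5]]
side [ 0.54543875 -0.06709284  0.12654255] [[-0.4, -0.7], [0.5, 0.2], [0.2, -0.5], [-0.1, 0.5], [-0.2, 0.1]]
-0.045 -0.054 [ 0.5065 -0.1258  0.0885]
-0.045 0 [ 0.4998 -0.0722  0.0885]
-0.045 0.054 [ 0.4932 -0.0186  0.0885]
0.009 -0.054 [ 0.5601 -0.1191  0.0885]
0.009 0 [ 0.5534 -0.0655  0.0885]
0.009 0.054 [ 0.5468 -0.012   0.0885]
jar lid c [0.60150661 0.00974233 0.14      ] [0.60497763 0.00397549 0.14      ]
cutter rim c [ 0.61761259 -0.10818078  0.118     ] [ 0.61725866 -0.10627492  0.118     ]
base yaw 0.12386881829539752
```

```bash
cat >> h.py <<'E'
U=np.array([0.5445,-0.0667,0.1245])
def W(l,p=U): c,s=np.cos(p[2]),np.sin(p[2]); return np.array([p[0]+c*l[0]-s*l[1],p[1]+s*l[0]+c*l[1],l[2]])
def go(target_l,yawz=None):
    from plant import status
    o=status.get_obs(); Rt=R.from_quat(o["orientation"]); 
    print("pos",o["tcp_pos"].round(4),"F",o["contact_force"].round(2),"w",round(o["width"],4),"t",o["clock"])
    print("shift mm",(1e3*Rt.inv().apply(W(target_l)-o["tcp_pos"])).round(1))
    for s in(1,-1):
        z=s*np.array([-np.sin(U[2]),np.cos(U[2]),0]); y=np.array([0,0,-1.]); x=np.cross(y,z)
        print(s,"turn deg",np.degrees((Rt.inv()*R.from_matrix(np.c_[x,y,z])).as_rotvec()).round(2))
E
python3 - <<'E'
from h import *
from plant import status
o=status.get_obs(); print(R.from_quat(o["orientation"]).as_matrix().round(3)); go((-.045,0,.2))
E
```

```text
[[-0.958 -0.     0.286]
 [-0.286  0.001 -0.958]
 [-0.    -1.    -0.001]]
pos [ 0.1642 -0.5506  0.2306] F [-1.03  0.49  0.57] w 0.0854 t 0.15
shift mm [-458.3   31.2 -362.4]
1 turn deg [-0.0000e+00 -1.7053e+02 -1.2000e-01]
-1 turn deg [ 0.08  9.47 -0.  ]
```

```bash
python3 -m inch '[[[0,2,0],[-30,4,-24],0],[[0,4,0],[-60,8,-48],0],[[0,6,0],[-90,12,-72],0],[[0,8,0],[-120,16,-96],0],[[0,9.5,0],[-150,20,-120],0],[[0,9.5,0],[-180,24,-144],0],[[0,9.5,0],[-210,28,-168],0],[[0,9.5,0],[-240,31,-192],0],[[0,9.5,0],[-270,31,-215],0],[[0,9.5,0],[-300,31,-238],0],[[0,9.5,0],[-330,31,-261],0],[[0,9.5,0],[-360,31,-284],0],[[0,9.5,0],[-390,31,-308],0],[[0,9.5,0],[-420,31,-332],0],[[0,9.5,0],[-440,31,-348],0],[[0,9.5,0],[-458,31,-362],0],[[0,9.5,0],[-458,31,-362],0],[[0,9.5,0],[-458,31,-362],0],[[0,9.5,0],[-458,31,-362],0],[[0,9.5,0],[-458,31,-362],0]]'
python3 - <<'E'
from h import *
from plant import cams,status
go((-.045,0,.1)); print(status.get_obs()["qpos"].round(2))
for n in ("scene","side","wrist"): cv2.imwrite(f"pics/{n}1.png",cams.get_image(n)["img"])
a=cv2.imread("pics/side1.png")[100:240,200:340];b=cv2.imread("pics/scene1.png")[120:260,170:310]
cv2.imwrite("pics/m1.png",cv2.resize(np.hstack([a,b]),None,fx=2.8,fy=2.8,interpolation=cv2.INTER_CUBIC))
E
```

```text
clock: 1.82
tcp_pos: [0.4991, -0.074, 0.2002]
orientation: [0.044, -0.706, 0.706, -0.043]
contact_force: [-0.7, -0.2, 0.2]
width: -0.0
pos [ 0.4991 -0.074   0.2002] F [-0.74 -0.21  0.18] w -0.0 t 1.8167
shift mm [ -1.  100.2  -1.7]
1 turn deg [-7.0000e-02  1.7991e+02 -3.0000e-02]
-1 turn deg [-0.02 -0.09  0.04]
[-0.28  0.19  1.7  -0.    1.25  1.16]
```

View pics/m1.png

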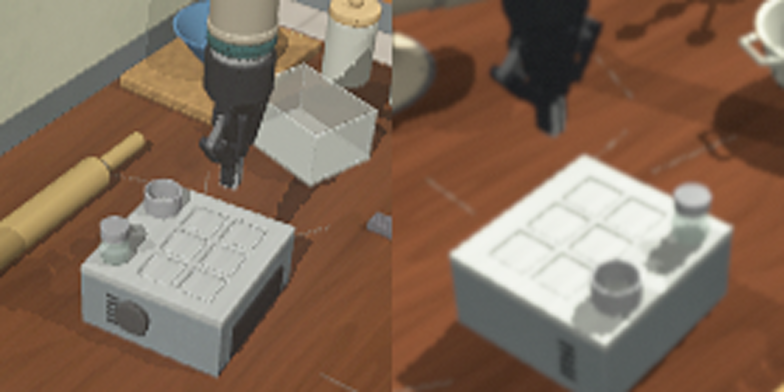

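View pics/wrist1.png

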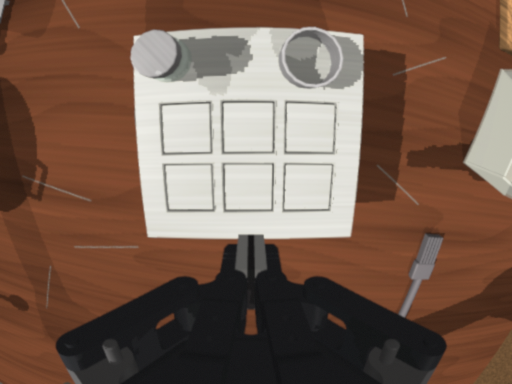

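```bash
python3 -m inch '[[[0,0,0],[-1,25,-2],0],[[0,0,0],[-1,55,-2],0],[[0,0,0],[-1,80,-2],0],[[0,0,0],[-1,92,-2],0],[[0,0,0],[-1,102,-2],0],[[0,0,0],[-1,102,-2],0],[[0,0,0],[-1,102,-2],0],[[0,0,0],[-1,102,-2],0]]'
python3 - <<'E'
from h import *
from plant import cams,status
go((-.045,0,.0885)); 
for n in ("scene","side","wrist"): cv2.imwrite(f"pics/{n}2.png",cams.get_image(n)["img"])
a=cv2.imread("pics/side2.png")[145:235,220:310];b=cv2.imread("pics/scene2.png")[165:255,190:280];c=cv2.imread("pics/wrist2.png")[120:300,160:340]
a,b,c=[cv2.resize(i,(400,400),interpolation=cv2.INTER_CUBIC) for i in (a,b,c)]
cv2.imwrite("pics/m2.png",np.hstack([a,b])); cv2.imwrite("pics/w2.png",c)
E
```

```text
clock: 2.63
tcp_pos: [0.5014, -0.0717, 0.0993]
orientation: [0.043, -0.705, 0.706, -0.044]
contact_force: [-0.4, 0.1, 0.1]
width: 0.0004
pos [ 0.5014 -0.0717  0.0993] F [-0.38  0.11  0.07] w 0.0004 t 2.6333
shift mm [ 1.7 10.8  0.4]
1 turn deg [ 1.9000e-01  1.7995e+02 -9.0000e-02]
-1 turn deg [-0.06 -0.05 -0.12]
```

View pics/m2.png

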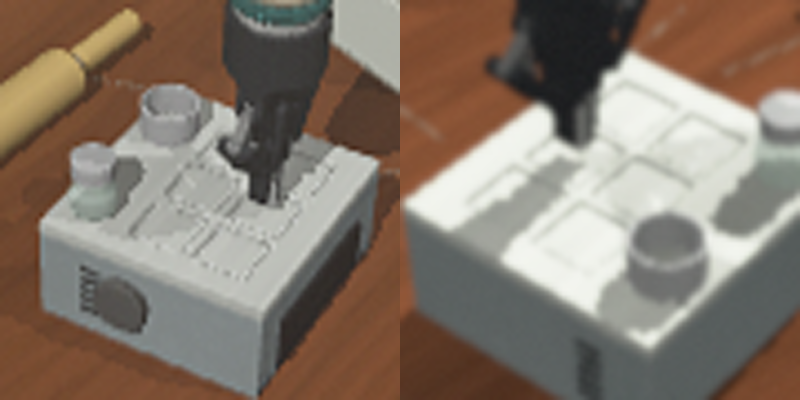

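View pics/wrist2.png

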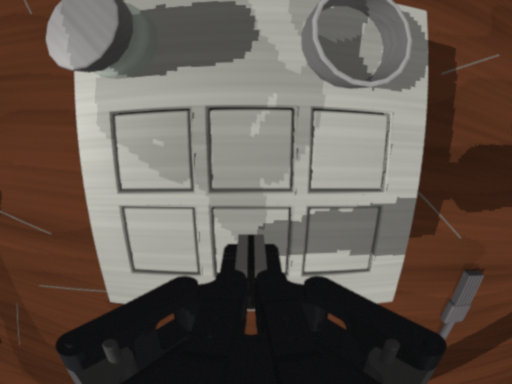

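```bash
python3 -m inch '[[[0,0,0],[0,4,0],0],[[0,0,0],[0,7,0],0],[[0,0,0],[0,9,0],0],[[0,0,0],[0,9,0],0],[[0,0,0],[0,9,0],0]]'
for i in 1 2 3 ; do python3 -m inch '[[[0,0,0],[0,0.5,0],0],[[0,0,0],[0,1,0],0],[[0,0,0],[0,1,0],0]]'; done
```

```text
clock: 3.2
tcp_pos: [0.5003, -0.0711, 0.089]
orientation: [-0.044, 0.706, -0.706, 0.044]
contact_force: [0.4, -0.0, -0.3]
width: -0.0
clock: 3.45
tcp_pos: [0.5006, -0.0712, 0.0884]
orientation: [0.044, -0.706, 0.706, -0.044]
contact_force: [0.6, 0.1, 1.5]
width: -0.0002
clock: 3.7
tcp_pos: [0.5007, -0.0712, 0.0877]
orientation: [0.044, -0.706, 0.706, -0.044]
contact_force: [-0.7, -1.1, 4.5]
width: 0.0001
clock: 3.95
tcp_pos: [0.5007, -0.0712, 0.0872]
orientation: [0.044, -0.706, 0.706, -0.044]
contact_force: [-1.9, 0.1, 9.1]
width: -0.0001
```

```bash
python3 -m inch '[[[0,0,0],[0,-6,0],0],[[0,0,0],[0,-13,0],0],[[0,0,0],[0,-13,-20],0],[[0,0,0],[0,-13,-40],0],[[0,0,0],[0,-13,-54],0],[[0,0,0],[0,-13,-54],0],[[0,0,0],[0,-8,-54],0],[[0,0,0],[0,-4,-54],0],[[0,0,0],[0,-2,-54],0],[[0,0,0],[0,-1.5,-54],0],[[0,0,0],[0,-1,-54],0],[[0,0,0],[0,-1,-54],0],[[0,0,0],[0,-1,-54],0]]'
python3 -m inch '[[[0,0,0],[0,0.5,0],0],[[0,0,0],[0,1,0],0],[[0,0,0],[0,1,0],0]]'
```

```text
clock: 5.03
tcp_pos: [0.4938, -0.0182, 0.0877]
orientation: [0.044, -0.706, 0.706, -0.043]
contact_force: [-1.6, 0.2, 6.2]
width: 0.0002
clock: 5.28
tcp_pos: [0.4939, -0.0182, 0.0871]
orientation: [0.043, -0.706, 0.706, -0.044]
contact_force: [-3.0, 0.6, 8.9]
width: 0.0001
```

Stiff too. Next: the rear-left plate (tool x -54).

```bash
python3 -m inch '[[[0,0,0],[0,-6,0],0],[[0,0,0],[0,-13,0],0],[[0,0,0],[-20,-13,0],0],[[0,0,0],[-40,-13,0],0],[[0,0,0],[-54,-13,0],0],[[0,0,0],[-54,-13,0],0],[[0,0,0],[-54,-8,0],0],[[0,0,0],[-54,-4,0],0],[[0,0,0],[-54,-2,0],0],[[0,0,0],[-54,-1.5,0],0],[[0,0,0],[-54,-1,0],0],[[0,0,0],[-54,-1,0],0],[[0,0,0],[-54,-1,0],0]]'
python3 -m inch '[[[0,0,0],[0,0.5,0],0],[[0,0,0],[0,1,0],0],[[0,0,0],[0,1,0],0]]'
```

```text
clock: 6.37
tcp_pos: [0.5457, -0.011, 0.0877]
orientation: [0.045, -0.706, 0.706, -0.043]
contact_force: [-2.5, -0.7, 6.2]
width: -0.0003
clock: 6.62
tcp_pos: [0.5457, -0.011, 0.0871]
orientation: [0.044, -0.706, 0.706, -0.043]
contact_force: [-3.0, -0.6, 8.7]
width: -0.0003
```

Stiff. Rear-middle (tool z +54).

```bash
python3 -m inch '[[[0,0,0],[0,-6,0],0],[[0,0,0],[0,-13,0],0],[[0,0,0],[0,-13,20],0],[[0,0,0],[0,-13,40],0],[[0,0,0],[0,-13,54],0],[[0,0,0],[0,-13,54],0],[[0,0,0],[0,-8,54],0],[[0,0,0],[0,-4,54],0],[[0,0,0],[0,-2,54],0],[[0,0,0],[0,-1.5,54],0],[[0,0,0],[0,-1,54],0],[[0,0,0],[0,-1,54],0],[[0,0,0],[0,-1,54],0]]'
python3 -m inch '[[[0,0,0],[0,0.5,0],0],[[0,0,0],[0,1,0],0],[[0,0,0],[0,1,0],0]]'
```

```text
clock: 7.7
tcp_pos: [0.5534, -0.0638, 0.0877]
orientation: [-0.045, 0.706, -0.706, 0.044]
contact_force: [-2.7, -0.7, 4.5]
width: 0.0001
clock: 7.95
tcp_pos: [0.5534, -0.0638, 0.0871]
orientation: [0.045, -0.706, 0.706, -0.044]
contact_force: [-2.2, -0.3, 8.0]
width: 0.0002
```

Stiff. Rear-right.

```bash
python3 -m inch '[[[0,0,0],[0,-6,0],0],[[0,0,0],[0,-13,0],0],[[0,0,0],[0,-13,20],0],[[0,0,0],[0,-13,40],0],[[0,0,0],[0,-13,54],0],[[0,0,0],[0,-13,54],0],[[0,0,0],[0,-8,54],0],[[0,0,0],[0,-4,54],0],[[0,0,0],[0,-2,54],0],[[0,0,0],[0,-1.5,54],0],[[0,0,0],[0,-1,54],0],[[0,0,0],[0,-1,54],0],[[0,0,0],[0,-1,54],0]]'
python3 -m inch '[[[0,0,0],[0,0.5,0],0],[[0,0,0],[0,1,0],0],[[0,0,0],[0,1,0],0]]'
```

```text
clock: 9.03
tcp_pos: [0.5601, -0.1172, 0.0877]
orientation: [-0.045, 0.706, -0.706, 0.044]
contact_force: [-1.9, 0.2, 4.2]
width: 0.0
clock: 9.28
tcp_pos: [0.5601, -0.1172, 0.0872]
orientation: [-0.044, 0.706, -0.706, 0.044]
contact_force: [-3.1, 0.9, 8.8]
width: -0.0003
```

Stiff as well, so front-right should be the live one. I'll check it the same way.

```bash
python3 -m inch '[[[0,0,0],[0,-6,0],0],[[0,0,0],[0,-13,0],0],[[0,0,0],[20,-13,0],0],[[0,0,0],[40,-13,0],0],[[0,0,0],[54,-13,0],0],[[0,0,0],[54,-13,0],0],[[0,0,0],[54,-8,0],0],[[0,0,0],[54,-4,0],0],[[0,0,0],[54,-2,0],0],[[0,0,0],[54,-1.5,0],0],[[0,0,0],[54,-1,0],0],[[0,0,0],[54,-1,0],0],[[0,0,0],[54,-1,0],0]]'
python3 -m inch '[[[0,0,0],[0,0.5,0],0],[[0,0,0],[0,1,0],0],[[0,0,0],[0,1,0],0]]'
```

```text
clock: 10.37
tcp_pos: [0.5082, -0.1247, 0.0876]
orientation: [0.043, -0.706, 0.706, -0.044]
contact_force: [0.8, 1.5, 4.2]
width: -0.0001
clock: 10.62
tcp_pos: [0.5082, -0.1248, 0.0868]
orientation: [0.043, -0.706, 0.706, -0.044]
contact_force: [1.7, 1.4, 5.4]
width: 0.0001
```

```bash
for i in 1 2; do python3 -m inch '[[[0,0,0],[0,0.5,0],0],[[0,0,0],[0,1,0],0],[[0,0,0],[0,1,0],0]]';done
```

```text
clock: 10.87
tcp_pos: [0.5082, -0.1248, 0.0859]
orientation: [0.043, -0.706, 0.706, -0.044]
contact_force: [0.8, 1.0, 5.5]
width: -0.0006
clock: 11.12
tcp_pos: [0.5082, -0.1247, 0.0846]
orientation: [0.043, -0.706, 0.706, -0.044]
contact_force: [2.1, 1.9, 4.4]
width: -0.0001
```

It gives. Press on to the stop.

```bash
for i in 1 2; do python3 -m inch '[[[0,0,0],[0,0.5,0],0],[[0,0,0],[0,1,0],0],[[0,0,0],[0,1,0],0]]';done
python3 - <<'E'
from h import *
from plant import cams
for n in ("side",): cv2.imwrite(f"pics/{n}3.png",cams.get_image(n)["img"])
a=cv2.imread("pics/side3.png")[135:245,220:330]
cv2.imwrite("pics/m3.png",cv2.resize(a,None,fx=5,fy=5,interpolation=cv2.INTER_CUBIC))
E
```

```text
clock: 11.37
tcp_pos: [0.5082, -0.1248, 0.0835]
orientation: [0.043, -0.706, 0.706, -0.044]
contact_force: [2.8, 2.2, 4.9]
width: -0.0
clock: 11.62
tcp_pos: [0.5082, -0.1248, 0.0835]
orientation: [0.043, -0.706, 0.706, -0.045]
contact_force: [1.3, 2.3, 11.0]
width: 0.0001
```

View pics/m3.png

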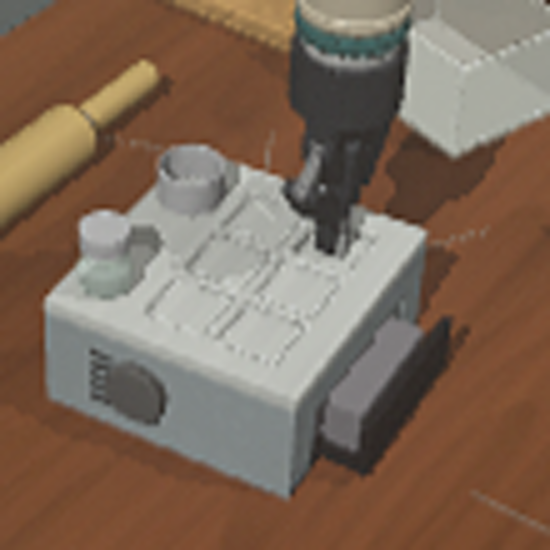

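The plate is at its stop (z 0.0835) and the tray is out. Now I'll lift straight up, well clear.

```bash
python3 -m inch '[[[0,0,0],[0,-3,0],0],[[0,0,0],[0,-7,0],0],[[0,0,0],[0,-14,0],0],[[0,0,0],[0,-30,0],0],[[0,0,0],[0,-55,0],0],[[0,0,0],[0,-85,0],0],[[0,0,0],[0,-120,0],0],[[0,0,0],[0,-140,20],0],[[0,0,0],[0,-150,50],0],[[0,0,0],[0,-150,80],0],[[0,0,0],[0,-150,110],0],[[0,0,0],[0,-150,140],0],[[0,0,0],[0,-150,140],0],[[0,0,0],[0,-150,140],0],[[0,0,0],[0,-150,140],0],[[0,0,0],[0,-150,140],0]]'
python3 - <<'E'
from h import *
from plant import cams,status
a=cams.get_image("side")["img"][135:245,220:330];b=cams.get_image("scene")["img"][165:275,185:295]
cv2.imwrite("pics/m4.png",cv2.resize(np.hstack([a,b]),None,fx=3.6,fy=3.6,interpolation=cv2.INTER_CUBIC))
o=status.get_obs();print(o["clock"],o["contact_force"],o["joint_vel"].round(3),o["tcp_pos"])
E
```

```text
clock: 13.0
tcp_pos: [0.5237, -0.2624, 0.2319]
orientation: [-0.045, 0.706, -0.705, 0.043]
contact_force: [-0.1, 0.0, 0.9]
width: -0.0002
13.1 [ 0.03001406 -0.16007509 -0.72230543] [ 0.001 -0.    -0.005 -0.001 -0.004  0.001] [ 0.52410284 -0.26240606  0.2322827 ]
```

View pics/m4.png

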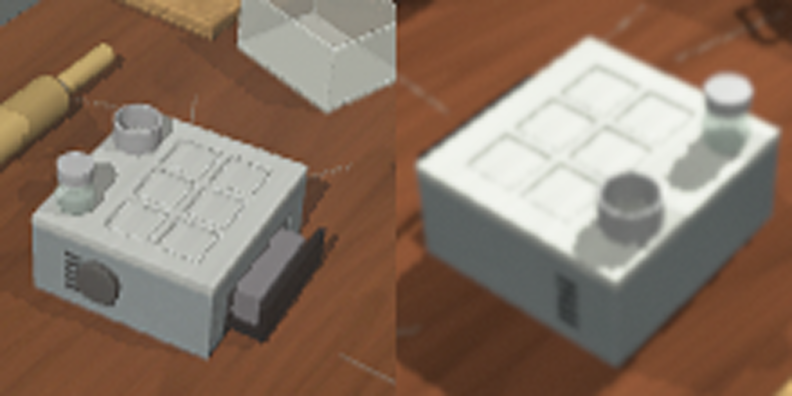

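The tray is out, the plates are level again, the jar and cutter look where they were, and the hand is clear and still.

```bash
python3 -c "
from plant import order; print(order.close_job())"
```

```text
the job is handed in; nothing more can be done
None
```

The battery tray is out: the live plate was the front-right one, and I pressed it fully in. I then lifted the hand clear and handed the job in at about 13 s of the 51 s.

- **Finding the plate:** I pressed all six gently with the shut fingertips. Five were stiff, each reaching 8–9 N about 1.3 mm down. The front-right one gave at about 4–5.5 N and I took it to its stop, with the fingertips at z = 83.5 mm and 11 N at most.
- **Last checks:** The final side picture shows the tray sprung out, and the plates look level again. In the side and scene views the jar and cutter appear where they started, judged by eye. The arm was at rest, with only noise on the force reading.
- **Not checked:** I did not measure how far the tray came out, or the positions of the other kitchen things around the box. The hand never went near those.

No check failed. The one reading that was off was the live plate's force, which ran 1–2 N above the stated spring values early in the press. The force sensor has about 1 N of noise.

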